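Hang the stirring paddle and stand it in its holder

ROBOT

A 6-joint arm with a two-finger parallel gripper is mounted at the origin on the work surface. World frame = base frame: x ahead of the robot, y to its left, z up, the work surface at z = 0. Lengths are in m, angles in rad, forces in N, time in s.
With the tool pointing down it reaches from about 0.3 to 0.875 m from the base axis. Payload 6.4 kg.
Tool frame: the origin (TCP) lies midway between the tips of the shut fingers; the grasp point (between the pads) lies ctrl.grip_depth behind it (ctrl.grip_depth is the distance from the TCP to the grasp point, in m); x points along the fingers, y is the direction in which the jaws open and shut, and the axes are right-handed (so a half turn about x gives the same grasp; the last joint's range is limited). The gripper opens to 85 mm and grips with 20 to 120 N. Pads are 22 mm wide; open, the fingers measure 114 mm over their backs; the gripper's body (76 mm by 85 mm) begins 54 mm behind the grasp point. The pads swing forward as they close: fully open they stand 13 mm farther back than shut.
Start: joints at [-1.484, 0.181, 1.607, -0, 1.354, -0.206], TCP at [0.166, -0.551, 0.192] pointing down, gripper open.
Joint ranges: [-2.99, 2.99], [-0.89, 2.07], [0.3, 2.58], [-1.14, 4.28], [0, 2.63], [-3.12, 3.12]. Speed limits (rad/s): [2.57, 2.57, 3.01, 3.14, 3.14, 3.14].

INTERFACE

Orientations are given as a unit quaternion [w, x, y, z].
In Python, from bench import ctrl gives the robot as it stands.
- The arm moves only by the tool carry_out, never from a script. Its argument "motion" is one flat list of numbers, 7 for each row, row after row: the turn, a rotation vector about the tool's x, y, z in degrees, then the shift along the tool's x, y, z in m, then the gripper's target within -1 to 1 (shut at 1, half-way at 0, fully open at -1). A call has 1 to 10 rows; each row shifts and turns the pose as measured when the row begins, along the tool's axes as they then stand; what a row does not reach is not made up. A row lasts 1/10 s, in which the tool goes at most 50 mm and 8.59 degrees, less where a joint would pass 70% of its speed; a pose out of reach is approached as far as the arm can. A call with a gripper value outside its range is refused whole. The fingers move at their own pace and stop on an object; the grip force is fixed at half the most. Time passes only in rows, so rows that do not move let the fingers close. It gives the time, the measured TCP pose, the force and the opening at its end, in the units of the state.
- ctrl.get_obs(): the state, without advancing time (a new reading comes with each control period).
- ctrl.camera(name): name is "scene" or "top" or "wrist"; returns the picture (384x512x3 uint8, blue, green, red); there is no depth.
- ctrl.camera_params(name): a dict with "mtx" (3x3 intrinsics, pixels), "pose" (4x4, takes a point from camera to world coordinates); the wrist camera has in their place "hand_eye" (4x4, takes a point from camera to tool coordinates, whose origin is the TCP and whose axes are the tool frame's). Camera axes: x right, y down, z forward; pixel columns grow to the right and rows downward; lengths in m; the calibration is good to about 2 mm. A picture is of the moment at which its call begins: read the wrist's pose just before it. camera_params takes no time and is no camera call.
- ctrl.hand_in(): hands the job in, once; it reports no verdict.
Trained networks look in the newest picture that a camera, given by its name, has taken for a name from the list of things; names that differ only in an ending like _2 or _b are one class to them, and where a whole thing is asked for, a point or a joint stands for the part that bears it (a point fixed in the world has none). Each returns a list of dicts, best first, with "conf" (0 to 1); they miss things now and then, are a little off and sometimes report something else, mostly with a low value. They report only what shows in the picture. A call takes as long as a camera call.
- ctrl.boxes_of(camera, thing): "point" ([x, y, z] in m, in the coordinates of the camera as it stood for that picture, good to about 4 mm: the middle of the surface that is visible of it).
- ctrl.trace(camera, thing): "pixels" (384x512 bool, what is visible of it).
- ctrl.landmark_of(camera, thing): "point" ([x, y, z] in m, in the coordinates of the camera as it stood for that picture, good to about 4 mm: a listed point, or the origin of a listed thing).
The state is a dict: "time_s": time; "q": joint angles; "dq": joint speeds; "joint_efforts": joint torques, N m; "eef_pos": TCP position; "eef_rot": TCP orientation; "wrist_force": force on the tool from outside, world axes, zero at the start; "torque": the same for the moment, N m; "opening": opening from 0.0 (shut) to 1.0 (fully open).
Only numpy, scipy, OpenCV 4.12 (cv2) and the standard library are available. Lean on these libraries where they do the work, as an engineer would, in place of code of your own. Each camera call takes 0.05 s, during which the arm holds its last target. There are 200 camera calls.

TASK

Pinch the wooden stirring paddle lying on the trivet by the two ends of its cross dowel and lift it well clear, clamped firmly enough that it stays roughly level. Up there, loosen your grip just enough for the blade to swing down until the paddle hangs straight down, and clamp it firmly again while it hangs. Then lower it blade first into the narrow oblong steel holder (not the square one), let go, and leave it standing there.

Things in the scene. Friction and masses are not known exactly. Their poses are not given: they have to be found in the camera images.
- paddle_dowel (a point): Centre of the darker round cross dowel (12 mm thick, 30 mm long) at the free end of the stirring paddle's handle; pinch its two flat end faces, 30 mm apart. At the start it is 25 mm above the granite, clear of the trivet. Axes move with the paddle: x from dowel to blade, y along the dowel, z normal to the flat blade (up at the start).
- paddle: Loose wooden stirring paddle, about 85 g, 211 mm long, lying flat on the fixed round trivet (160 mm wide, 18 mm high). Handle 14 mm wide; blade 95 x 54 x 14 mm. Axes as paddle_dowel; origin on its underside, 130 mm from the dowel, near the centre of mass. Pinched by the dowel it keeps its angle in a firm grip (30 N or more); in a light one (3 N) it swings blade-down about the dowel.
- paddle_tip (a point): Middle of the paddle's blade end, 205 mm from the dowel's centre along x; axes as paddle_dowel.
- holder_mouth (a point): Centre of the open top, 85 mm up, of the fixed narrow steel holder; z up, y along its long side. Opening 42 (x) by 84 mm (y), 81 mm deep, walls and floor 4 mm. Blade width goes along y; the released paddle leans up to 20 degrees. The wider square steel box, 60 mm high, is not it. Other things lower than 120 mm, save a 160 mm dispenser over 0.4 m to the side.

How it is judged:
On the way, in this order (a step that is already met when the one before it is completed fails the run):
1. the paddle is held well clear of the granite (blade end more than 80 mm up), its length still more than 45 degrees from hanging straight down (height (world z) of paddle_dowel above 0.12 m and height (world z) of paddle_tip above 0.08 m and angle between paddle_dowel's own x axis and vertical below 2.356 rad and contact force between paddle and the fingers above 2 N), for 0.2 s.
2. the paddle hangs blade down from the fingers, within 15 degrees of vertical, its end at least 30 mm above the granite, firmly clamped (angle between paddle_dowel's own x axis and vertical above 2.88 rad and height (world z) of paddle_tip above 0.03 m and contact force between paddle and the fingers above 16 N), for 0.3 s.
At the end, for the whole second after the job is handed in: The paddle stands blade down in the narrow steel holder, released and at rest: its blade end inside, more than 55 mm below the holder's mouth, and its length within 27 degrees of vertical (x of paddle_tip in the frame of holder_mouth between -0.03 and 0.03 m and y of paddle_tip in the frame of holder_mouth between -0.05 and 0.05 m and z of paddle_tip in the frame of holder_mouth below -0.055 m and angle between paddle_dowel's own x axis and vertical above 2.66 rad and linear speed of paddle below 0.02 m/s); the robot touches nothing.
It also fails if it takes over 54 s, if anything falls off the work surface, if the arm or the gripper's body presses on something with over 40 N, if the wrist force passes 120 N, or if a joint passes its speed limit or range.

## Working session

There is one attempt and no reset: what is moved stays moved. The work goes in short steps, Python scripts to look and compute and a tool call to move; the robot and the scene stay as the last step left them, time stands still between calls to the robot, and variables do not carry over. Pictures are saved under pics/ and viewed, about 8 in all and at most 12, crops included, and the job is handed in when it is done.

Besides the shell and the picture viewer there is one more tool, called by a JSON object that holds its "op" and its "data", one argument or row to a line. carry_out: Moves the arm, as the interface text tells. Its arguments: {"type":"object","properties":{"motion":{"type":"array"}},"required":["motion"]}

```bash
mkdir -p pics; ls; cat > h.py <<'E'
import numpy as np, cv2
from bench import ctrl
from scipy.spatial.transform import Rotation as R
def T():
    o=ctrl.get_obs(); M=np.eye(4); q=o['eef_rot']; M[:3,:3]=R.from_quat([q[1],q[2],q[3],q[0]]).as_matrix(); M[:3,3]=o['eef_pos']; return M
def pose(n,Tw=None):
    p=ctrl.camera_params(n)
    return np.array(p['pose']) if 'pose' in p else (T() if Tw is None else Tw)@np.array(p['hand_eye'])
def look(n,things,save=None):
    P=pose(n); im=ctrl.camera(n)
    if save: cv2.imwrite('pics/'+save,im)
    for t in things:
        for d in ctrl.landmark_of(n,t)[:2]:
            print(n,t,round(d['conf'],2),np.round(P[:3,:3]@d['point']+P[:3,3],4))
    return im,P
E
python3 - <<'E'
from h import *
print(ctrl.get_obs(),ctrl.grip_depth); print(np.round(T(),3))
for n in('scene','top'): 
    look(n,['paddle_dowel','paddle','paddle_tip','holder_mouth'],n+'1.png')
a=cv2.imread('pics/scene1.png');b=cv2.imread('pics/top1.png')
cv2.imwrite('pics/a.png',cv2.resize(np.hstack([a,b]),(800,300)))
E
```

```text
pics
{'time_s': 0.0, 'q': array([-1.48426980e+00,  1.81509729e-01,  1.60802812e+00, -2.89845124e-05,
        1.35379608e+00, -2.06267982e-01]), 'dq': array([-0.0008401 , -0.00242105,  0.00112626, -0.00036131,  0.00020261,
        0.0015125 ]), 'joint_efforts': array([ 9.23700900e-04, -4.44865179e+01, -3.51333904e+01, -2.13350595e-04,
        9.09615046e-03,  1.53629122e-05]), 'eef_pos': array([ 0.16593071, -0.54988253,  0.1913921 ]), 'eef_rot': array([ 0.10253614,  0.69956915,  0.1037664 , -0.69951546]), 'wrist_force': array([-0.35301703,  0.09143247,  0.67395051]), 'torque': array([-0.02234813, -0.02529037, -0.01103925]), 'opening': 0.9985024085459231} 0.0187
[[-0.     0.289 -0.957  0.166]
 [ 0.002 -0.957 -0.289 -0.55 ]
 [-1.    -0.002 -0.     0.191]
 [ 0.     0.     0.     1.   ]]
scene paddle_dowel 0.96 [0.4731 0.1687 0.0263]
scene paddle 0.76 [0.5879 0.2209 0.0197]
scene paddle_tip 0.97 [0.6541 0.2584 0.028 ]
scene holder_mouth 0.83 [ 0.6405 -0.2389  0.0841]
scene holder_mouth 0.62 [0.654  0.259  0.0232]
top paddle_dowel 0.74 [0.4747 0.1706 0.0275]
top paddle_tip 0.96 [0.6583 0.2617 0.0332]
top holder_mouth 0.75 [ 0.6467 -0.2382  0.0857]
```

View pics/a.png

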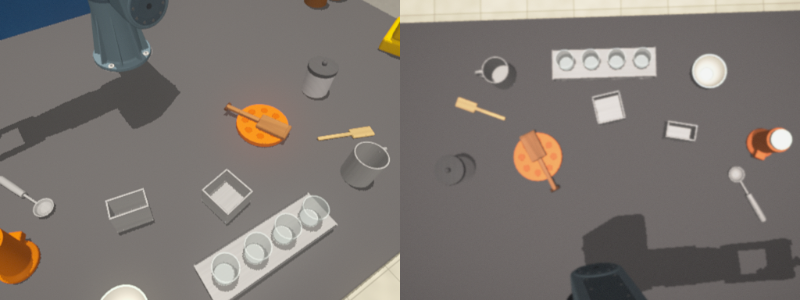

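View pics/top1.png

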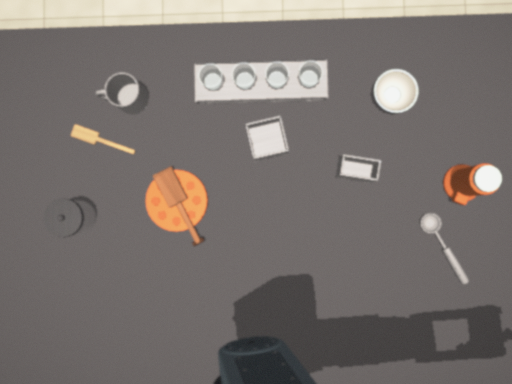

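The paddle lies with its dowel at about (0.474, 0.170) and its tip at (0.656, 0.260), measured length 203 mm against the expected 205. The narrow holder is at top pixel (360,167) and the square box at (267,138). I'll move over to the paddle next.

{"op": "carry_out", "data": {
  "motion": [0,0,0,-0.005,-0.034,-0.028,-1,0,0,0,-0.005,-0.034,-0.028,-1,0,0,0,-0.005,-0.034,-0.028,-1,0,0,0,-0.005,-0.034,-0.028,-1,0,0,0,-0.005,-0.034,-0.028,-1,0,0,0,-0.005,-0.034,-0.028,-1,0,0,0,-0.005,-0.034,-0.028,-1,0,0,0,-0.005,-0.034,-0.028,-1,0,0,0,-0.005,-0.034,-0.028,-1,0,0,0,-0.005,-0.034,-0.028,-1]
}}

```text
time_s: 1.5
eef_pos: [0.3394, -0.1345, 0.2431]
eef_rot: [0.1, 0.701, 0.098, -0.699]
wrist_force: [1.7, 0.2, -0.2]
opening: 1.0
```

{"op": "carry_out", "data": {
  "motion": [0,0,0,0,-0.034,-0.028,-1,0,0,0,0,-0.034,-0.028,-1,0,0,0,0,-0.034,-0.028,-1,0,0,0,0,-0.034,-0.028,-1,0,0,0,0,-0.034,-0.028,-1,0,0,0,0,-0.034,-0.028,-1,0,0,0,0,-0.034,-0.028,-1,-5,0,0,0,0,0,-1,-5,0,0,0,0,0,-1,0,0,0,0,0,0,-1]
}}

```text
time_s: 2.5
eef_pos: [0.4665, 0.1685, 0.2466]
eef_rot: [0.168, 0.692, 0.162, -0.683]
wrist_force: [-1.1, -0.3, 0.2]
opening: 1.0
```

```bash
cat > m.py <<'E'
from h import *
def show(save=None,tz=0.005):
    im,P=look('wrist',['paddle_dowel','paddle','paddle_tip'],save)
    M=T(); print(np.round(M,4)); print(ctrl.camera_params('wrist')['hand_eye'])
E
python3 -c "
from m import *
show('w1.png'); look('scene',['paddle_dowel','paddle_tip'])"
```

```text
wrist paddle_dowel 0.76 [0.4679 0.1683 0.0221]
wrist paddle 0.83 [0.5917 0.2271 0.0164]
[[ 0.0152  0.4496 -0.8931  0.4666]
 [-0.0047 -0.8931 -0.4498  0.1674]
 [-0.9999  0.011  -0.0115  0.2468]
 [ 0.      0.      0.      1.    ]]
[[ 7.48009779e-04 -3.23828066e-01  9.46115650e-01 -1.81254909e-01]
 [ 9.99999672e-01 -5.28823584e-05 -8.08711202e-04 -7.81502270e-04]
 [ 3.11916212e-04  9.46115945e-01  3.23827920e-01 -8.47081690e-02]
 [ 0.00000000e+00  0.00000000e+00  0.00000000e+00  1.00000000e+00]]
scene paddle_dowel 0.61 [0.4701 0.1709 0.0276]
scene paddle_tip 0.79 [0.6535 0.2561 0.0229]
```

View pics/w1.png

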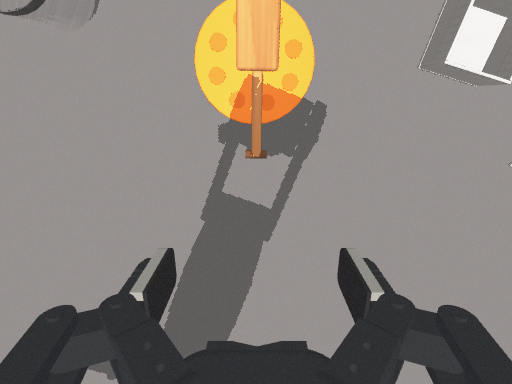

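The dowel shows at pixel (256,154), and the handle runs straight up the picture, so yaw and lateral alignment are good. I'll back-project that pixel to z = 25 mm.

```bash
cat >> h.py <<'E'
def bp(u,v,z,n,P):
    K=np.array(ctrl.camera_params(n)['mtx']); r=P[:3,:3]@np.linalg.inv(K)@[u,v,1]
    return P[:3,3]+r*(z-P[2,3])/r[2]
E
python3 -c "
from h import *
P=pose('wrist'); 
for p in [(256.5,154,.025),(256.5,152,.031),(257,130,.025),(258,72,.032)]: print(p,np.round(bp(*p,'wrist',P),4))
M=T(); g=np.array([.472,.1695,.006]); print('tool delta',M[:3,:3].T@(g-M[:3,3])); print(R.from_matrix(M[:3,:3]).as_euler('xyz',degrees=True))
"
```

```text
(256.5, 154, 0.025) [0.4724 0.1687 0.025 ]
(256.5, 152, 0.031) [0.4759 0.1705 0.031 ]
(257, 130, 0.025) [0.5027 0.1832 0.025 ]
(258, 72, 0.032) [0.5693 0.2155 0.032 ]
tool delta [ 0.24087383 -0.00219386 -0.00298152]
[136.24503775  89.0834875  -16.99642976]
```

{"op": "carry_out", "data": {
  "motion": [0,-0.7,-0.6,0.02,-0.001,-0.003,-1,0,0,0,0.035,0,0,-1,0,0,0,0.035,0,0,-1,0,0,0,0.035,0,0,-1,0,0,0,0.035,0,0,-1,0,0,0,0.015,0,0,-1,0,0,0,0,0,0,-1]
}}

```text
time_s: 3.55
eef_pos: [0.4729, 0.1674, 0.0694]
eef_rot: [0.161, 0.691, 0.16, -0.686]
wrist_force: [-0.9, -1.0, 0.3]
opening: 1.003
```

```bash
python3 -c "
from m import *
show('w2.png')
M=T(); g=np.array([.4725,.1695,.006]); print('tool delta',M[:3,:3].T@(g-M[:3,3]))
"
```

```text
wrist paddle_dowel 0.59 [0.4678 0.1668 0.021 ]
wrist paddle 0.86 [0.588  0.2273 0.016 ]
[[ 1.480e-02  4.429e-01 -8.965e-01  4.760e-01]
 [ 9.000e-04 -8.966e-01 -4.429e-01  1.680e-01]
 [-9.999e-01  5.700e-03 -1.360e-02  7.310e-02]
 [ 0.000e+00  0.000e+00  0.000e+00  1.000e+00]]
[[ 7.48272870e-04 -3.23831893e-01  9.46114341e-01 -1.81248202e-01]
 [ 9.99999671e-01 -5.37099779e-05 -8.09273885e-04 -7.88722583e-04]
 [ 3.12884474e-04  9.46114635e-01  3.23831746e-01 -8.47014456e-02]
 [ 0.00000000e+00  0.00000000e+00  0.00000000e+00  1.00000000e+00]]
tool delta [ 0.06704205 -0.00329514  0.00336454]
```

View pics/w2.png

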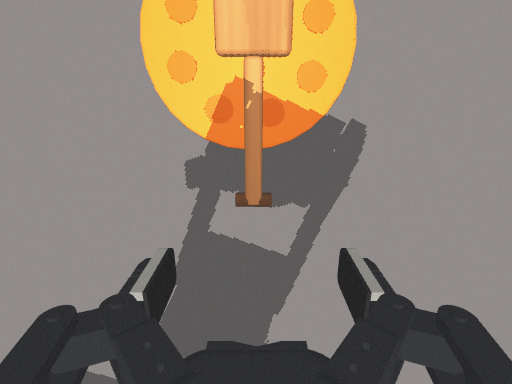

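The dowel shows at about (253.5,200), roughly 2 mm left of the finger midline. The pose readings seem noisy, so I'll average several.

```bash
python3 -c "
from h import *
A=[]
for i in range(6):
    A.append(T()); ctrl.camera('wrist')
A=np.array(A); print(np.round(A[:,:3,3],4)); M=A.mean(0); print(np.round(M,4))
P=pose('wrist',M); d=bp(253.5,200,.025,'wrist',P); print(d, M[:3,:3].T@(d-M[:3,3]))
K=np.array(ctrl.camera_params('wrist')['mtx']);print(K)
g=np.array([.4725,.1695,.006]); print(M[:3,:3].T@(g-M[:3,3]))
"
```

```text
[[0.476  0.168  0.0731]
 [0.4762 0.168  0.0733]
 [0.4761 0.1681 0.0732]
 [0.476  0.1681 0.0731]
 [0.4758 0.1681 0.0729]
 [0.4756 0.1681 0.0727]]
[[ 0.0149  0.4431 -0.8964  0.4759]
 [ 0.001  -0.8965 -0.4431  0.168 ]
 [-0.9999  0.0057 -0.0138  0.073 ]
 [ 0.      0.      0.      1.    ]]
[0.47371213 0.17059197 0.025     ] [ 0.0480131  -0.00353881  0.00151755]
[[286.03996033   0.         256.48179335]
 [  0.         286.03996033 191.43443947]
 [  0.           0.           1.        ]]
[ 0.06699187 -0.00320578  0.00334975]
```

{"op": "carry_out", "data": {
  "motion": [0,-0.8,-0.3,0.02,-0.003,0.003,-1,0,0,0,0.02,0,0,-1,0,0,0,0.015,0,0,-1,0,0,0,0.006,0,0,-1,0,0,0,0,0,0,-1]
}}

```text
time_s: 4.55
eef_pos: [0.4739, 0.1699, 0.0121]
eef_rot: [0.161, 0.69, 0.161, -0.687]
wrist_force: [0.1, 0.2, -0.4]
opening: 0.997
```

```bash
python3 -c "
from h import *
ctrl.camera('wrist');ctrl.camera('wrist');M=T(); print(np.round(M,4))
g=np.array([.473,.170,.006]); print(M[:3,:3].T@(g-M[:3,3]))
"
```

```text
[[ 5.700e-03  4.436e-01 -8.962e-01  4.747e-01]
 [ 1.000e-04 -8.962e-01 -4.436e-01  1.700e-01]
 [-1.000e+00  2.500e-03 -5.100e-03  1.300e-02]
 [ 0.000e+00  0.000e+00  0.000e+00  1.000e+00]]
[ 0.00702256 -0.00076988  0.00160546]
```

{"op": "carry_out", "data": {
  "motion": [0,0,0,0.006,-0.001,0.002,-1,0,0,0,0,0,0,0,0,0,0,0,0,0,0.3,0,0,0,0,0,0,1,0,0,0,0,0,0,1,0,0,0,0,0,0,1,0,0,0,0,0,0,1,0,0,0,0,0,0,1]
}}

```text
time_s: 5.45
eef_pos: [0.4747, 0.1704, 0.0094]
eef_rot: [0.162, 0.692, 0.16, -0.685]
wrist_force: [0.6, -0.0, 0.8]
opening: 0.001
```

```bash
python3 -c "
from h import *
im=ctrl.camera('wrist'); cv2.imwrite('pics/w3.png',im);o=ctrl.get_obs(); print(np.round(T(),4),o['opening'],o['wrist_force'])
"
```

```text
[[ 1.080e-02  4.437e-01 -8.961e-01  4.747e-01]
 [ 6.000e-04 -8.962e-01 -4.437e-01  1.704e-01]
 [-9.999e-01  4.200e-03 -1.000e-02  9.400e-03]
 [ 0.000e+00  0.000e+00  0.000e+00  1.000e+00]] 0.006964963355553952 [-0.30239348 -0.10325064  0.4450869 ]
```

View pics/w3.png

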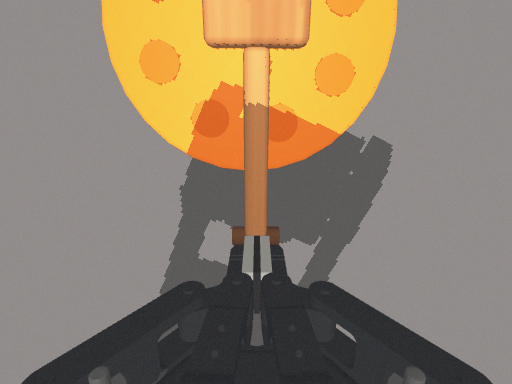

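The fingers are shut and empty: the dowel is at (256,235), just beyond the fingertips on the paddle side. I'll work out the offset.

```bash
python3 -c "
from h import *
P=pose('wrist');M=T()
for z in(.025,.031):
  d=bp(256,235.5,z,'wrist',P); print(d, M[:3,:3].T@(d-M[:3,3]))
H=ctrl.camera_params('wrist')['hand_eye'];K=ctrl.camera_params('wrist')['mtx']
for t in [(0,0,0),(0,0,-.011),(-.0187,0,-.011),(0,0,.011),(-.03,0,-.011)]:
  c=np.linalg.inv(H)@[*t,1]; p=K@c[:3]; print(t,p[:2]/p[2])
for n in('scene','top'): look(n,['paddle_dowel','paddle_tip'],n+'2.png')
a=cv2.imread('pics/scene2.png');b=cv2.imread('pics/top2.png')
"
```

```text
[0.47212785 0.17055419 0.025     ] [-0.01564412 -0.00124935  0.00206745]
[0.4748734  0.17192299 0.031     ] [-0.0216132  -0.00123269 -0.00106008]
(0, 0, 0) [257.84674184 222.27168541]
(0, 0, -0.011) [257.86663921 207.59533123]
(-0.0187, 0, -0.011) [257.98198992 218.95460225]
(0, 0, 0.011) [257.82754457 236.43164004]
(-0.03, 0, -0.011) [258.06354303 226.9856215 ]
scene paddle_dowel 0.8 [0.4737 0.1696 0.0263]
scene paddle_tip 0.75 [0.6552 0.2586 0.0219]
top paddle_tip 0.91 [0.6558 0.2603 0.0294]
```

```bash
python3 -c "
from h import *
a=cv2.imread('pics/scene2.png')
Pc=np.linalg.inv(pose('scene'));K=np.array(ctrl.camera_params('scene')['mtx'])
def pr(p): c=Pc@[*p,1]; p=K@c[:3]; return p[:2]/p[2]
M=T(); print('tcp',pr(M[:3,3]),'dowel',pr([.473,.17,.025]),'grasp',pr(M[:3,3]-M[:3,0]*.0187),'x-.04',pr(M[:3,3]-M[:3,0]*.04))
u,v=pr([.473,.17,.05]).astype(int)
print(u,v); c=a[max(0,v-60):v+60,max(0,u-80):u+80]; cv2.imwrite('pics/c2.png',cv2.resize(c,None,fx=5,fy=5,interpolation=2)); print(max(0,v-60),max(0,u-80))
"
```

```text
tcp [292.27978996 140.70361961] dowel [292.24405248 136.02306583] grasp [292.78276504 135.47642502] x-.04 [293.37593403 129.31188551]
292 128
68 212
```

View pics/c2.png

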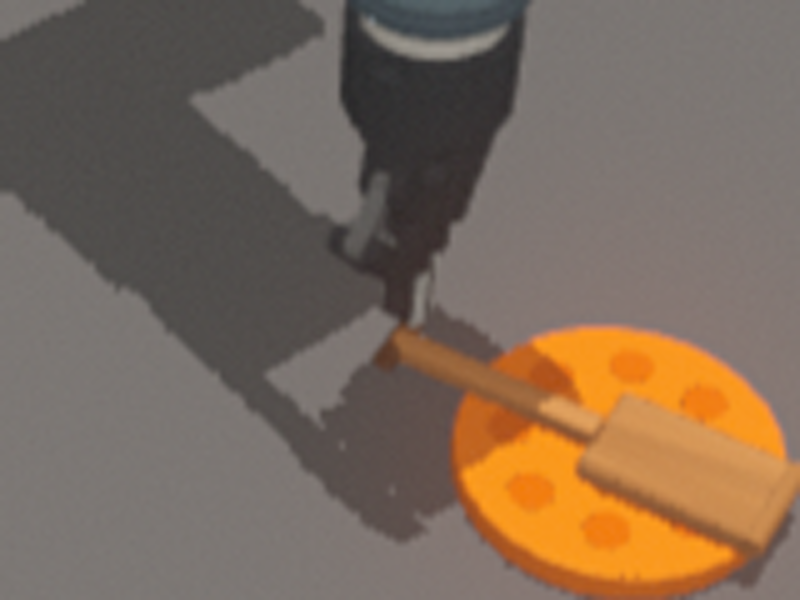

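The scene crop shows the shut fingertips at crop (410,318), which is full-image (294,131.6). The nominal TCP projects to v = 140.7. Both cameras therefore put the real tips about 35 mm behind the reported TCP, so the fingers shut just above the dowel, which hasn't moved. I'll open, go down about 34 mm in small guarded steps, and watch the force.

{"op": "carry_out", "data": {
  "motion": [0,0,0,0,0,0,-1,0,0,0,0,0,0,-1,0,0,0,0,0,0,-1,0,0,0,0,0,0,-1,0,0,0,0,0,0,-1,0,-0.5,0,0.006,-0.001,0.001,-1,0,0,0,0.006,0,0,-1,0,0,0,0.006,0,0,-1,0,0,0,0,0,0,-1]
}}

```text
time_s: 6.7
eef_pos: [0.473, 0.1708, -0.0105]
eef_rot: [0.163, 0.689, 0.16, -0.688]
wrist_force: [-0.4, 0.6, -0.7]
opening: 0.997
```

```bash
python3 -c "
from h import *
im=ctrl.camera('wrist'); cv2.imwrite('pics/w4.png',im); print(np.round(T(),4),ctrl.get_obs()['wrist_force'],ctrl.get_obs()['opening'])
P=pose('scene');a=ctrl.camera('scene')[60:180,212:372]; a=cv2.resize(a,(512,384))
cv2.imwrite('pics/w4s.png',cv2.resize(np.hstack([im,a]),(800,300)))"
```

```text
[[ 2.200e-03  4.437e-01 -8.962e-01  4.733e-01]
 [-3.600e-03 -8.962e-01 -4.437e-01  1.708e-01]
 [-1.000e+00  4.200e-03 -4.000e-04 -1.020e-02]
 [ 0.000e+00  0.000e+00  0.000e+00  1.000e+00]] [ 0.12815095 -0.25708817 -0.02608126] 1.002316636669726
```

View pics/w4s.png

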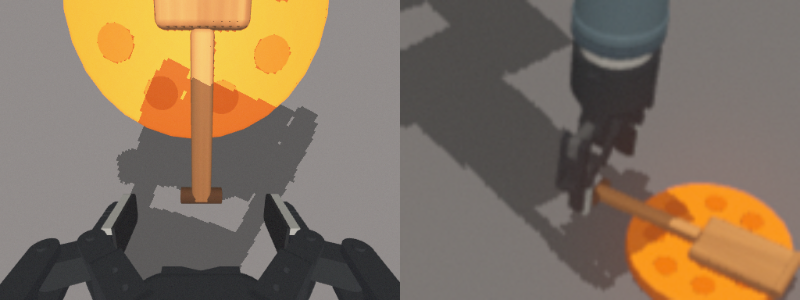

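No force at a reported z of −10 mm confirms the offset (about 35 mm), and the dowel is centred between the pads. I'll go down about 15 mm more, then close.

{"op": "carry_out", "data": {
  "motion": [0,0,0,0.005,0,0,-1,0,0,0,0.005,0,0,-1,0,0,0,0.006,0,0,-1,0,0,0,0,0,0,0,0,0,0,0,0,0,0.3,0,0,0,0,0,0,1,0,0,0,0,0,0,1,0,0,0,0,0,0,1,0,0,0,0,0,0,1]
}}

```text
time_s: 7.7
eef_pos: [0.474, 0.1708, -0.0267]
eef_rot: [0.163, 0.689, 0.16, -0.688]
wrist_force: [0.9, -0.5, 0.4]
opening: 0.333
```

Gripped, with the opening at 0.333 (about 28–30 mm). Lifting now.

{"op": "carry_out", "data": {
  "motion": [0,0,0,-0.015,0,0,1,0,0,0,-0.03,0,0,1,0,0,0,-0.04,0,0,1,0,0,0,-0.04,0,0,1,0,0,0,-0.04,0,0,1,0,0,0,-0.04,0,0,1,0,0,0,-0.04,0,0,1,0,0,0,-0.04,0,0,1,0,0,0,-0.03,0,0,1,0,0,0,0,0,0,1]
}}

```text
time_s: 8.7
eef_pos: [0.4701, 0.1715, 0.2997]
eef_rot: [-0.162, -0.688, -0.16, 0.689]
wrist_force: [0.4, 0.2, -1.0]
opening: 0.328
```

```bash
python3 -c "
from h import *
for i in range(3): ctrl.camera('top')
look('scene',['paddle_dowel','paddle_tip'],'s5.png'); look('wrist',['paddle_dowel','paddle_tip'],'w5.png')
a=cv2.imread('pics/w5.png');b=cv2.imread('pics/s5.png');cv2.imwrite('pics/c5.png',cv2.resize(np.hstack([a,b]),(800,300)))
print(np.round(T(),4),ctrl.get_obs()['opening'])"
```

```text
scene paddle_dowel 0.8 [0.4661 0.1716 0.3466]
scene paddle_tip 0.56 [0.6467 0.2577 0.3354]
wrist paddle_dowel 0.7 [0.4631 0.1673 0.3411]
[[-1.310e-02  4.435e-01 -8.962e-01  4.672e-01]
 [-5.500e-03 -8.963e-01 -4.435e-01  1.711e-01]
 [-9.999e-01 -9.000e-04  1.410e-02  2.932e-01]
 [ 0.000e+00  0.000e+00  0.000e+00  1.000e+00]] 0.3295938790077133
```

View pics/c5.png

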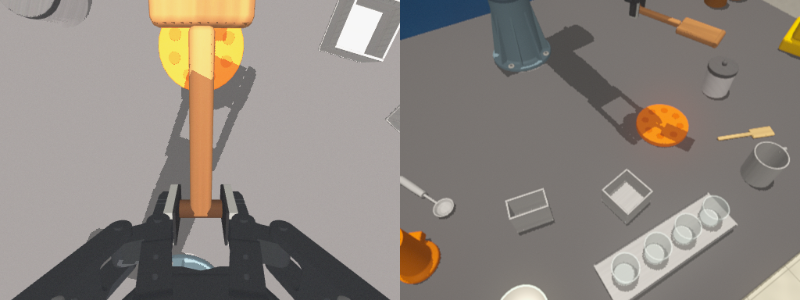

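Lift succeeded: the paddle is level in the pinch, dowel at z ≈ 0.345. Next I'll loosen gradually.

{"op": "carry_out", "data": {
  "motion": [0,0,0,0,0,0,0.4,0,0,0,0,0,0,0.4,0,0,0,0,0,0,0.38,0,0,0,0,0,0,0.38]
}}

```text
time_s: 9.55
eef_pos: [0.4668, 0.171, 0.2919]
eef_rot: [-0.162, -0.683, -0.16, 0.694]
wrist_force: [0.1, 0.5, 0.2]
opening: 0.33
```

```bash
cat > t.py <<'E'
from h import *
look('scene',['paddle_dowel','paddle_tip'])
print(ctrl.get_obs()['opening'],T()[:3,3],ctrl.get_obs()['time_s'])
E
python3 t.py
```

```text
scene paddle_dowel 0.67 [0.465  0.1684 0.3442]
scene paddle_tip 0.61 [0.648  0.2602 0.3329]
0.32925110335103913 [0.46683675 0.17102568 0.29204631] 9.7
```

{"op": "carry_out", "data": {
  "motion": [0,0,0,0,0,0,0.36,0,0,0,0,0,0,0.36,0,0,0,0,0,0,0.36]
}}

```text
time_s: 10.0
eef_pos: [0.4669, 0.1711, 0.2922]
eef_rot: [-0.162, -0.683, -0.16, 0.694]
wrist_force: [0.2, 0.1, -0.6]
opening: 0.325
```

```bash
python3 t.py
```

```text
scene paddle_dowel 0.9 [0.4665 0.1696 0.3466]
scene paddle_tip 0.67 [0.6502 0.2607 0.3343]
0.33010209115639294 [0.466888   0.17105096 0.29220536] 10.15
```

{"op": "carry_out", "data": {
  "motion": [0,0,0,0,0,0,0.35,0,0,0,0,0,0,0.35,0,0,0,0,0,0,0.35]
}}

```text
time_s: 10.45
eef_pos: [0.4669, 0.1711, 0.2922]
eef_rot: [-0.162, -0.683, -0.16, 0.694]
wrist_force: [-0.8, -0.6, -0.5]
opening: 0.329
```

```bash
python3 t.py
```

```text
scene paddle_dowel 0.58 [0.4646 0.1719 0.3462]
scene paddle_tip 0.75 [0.648  0.2597 0.3353]
0.3283947917334211 [0.46686857 0.17106163 0.29218688] 10.6
```

{"op": "carry_out", "data": {
  "motion": [0,0,0,0,0,0,0.345,0,0,0,0,0,0,0.345,0,0,0,0,0,0,0.345]
}}

```text
time_s: 10.9
eef_pos: [0.4669, 0.171, 0.2922]
eef_rot: [-0.162, -0.683, -0.16, 0.694]
wrist_force: [0.2, -0.0, -0.3]
opening: 0.334
```

```bash
python3 t.py
```

```text
scene paddle_dowel 0.65 [0.4639 0.1714 0.3463]
scene paddle_tip 0.76 [0.648  0.2596 0.3331]
0.333630481887593 [0.46689403 0.1710659  0.29221118] 11.05
```

{"op": "carry_out", "data": {
  "motion": [0,0,0,0,0,0,0.34,0,0,0,0,0,0,0.34,0,0,0,0,0,0,0.34]
}}

```text
time_s: 11.35
eef_pos: [0.4669, 0.1711, 0.2922]
eef_rot: [-0.162, -0.683, -0.16, 0.694]
wrist_force: [0.2, 0.2, -1.2]
opening: 0.332
```

```bash
python3 t.py
```

```text
scene paddle_dowel 0.71 [0.4666 0.1703 0.3478]
scene paddle_tip 0.79 [0.6462 0.2629 0.3355]
0.3318557565305879 [0.46686651 0.17106757 0.29218647] 11.5
```

{"op": "carry_out", "data": {
  "motion": [0,0,0,0,0,0,0.335,0,0,0,0,0,0,0.335]
}}

```text
time_s: 11.7
eef_pos: [0.4669, 0.1711, 0.2922]
eef_rot: [-0.162, -0.683, -0.16, 0.694]
wrist_force: [-0.7, 1.2, -0.4]
opening: 0.338
```

```bash
python3 t.py
```

```text
scene paddle_dowel 0.95 [0.4641 0.1721 0.3471]
scene paddle_tip 0.65 [0.6478 0.2603 0.3312]
0.3369135522457442 [0.4668876  0.17106323 0.29220981] 11.85
```

{"op": "carry_out", "data": {
  "motion": [0,0,0,0,0,0,0.33,0,0,0,0,0,0,0.33]
}}

```text
time_s: 12.05
eef_pos: [0.4669, 0.1711, 0.2922]
eef_rot: [-0.162, -0.683, -0.16, 0.694]
wrist_force: [0.3, 0.1, -1.0]
opening: 0.34
```

```bash
python3 t.py
```

```text
scene paddle_dowel 0.94 [0.4659 0.1707 0.3462]
scene paddle_tip 0.68 [0.6474 0.2626 0.3338]
scene paddle_tip 0.55 [ 0.6434 -0.2395  0.0833]
0.3337951185024325 [0.46687504 0.17102465 0.29217603] 12.2
```

{"op": "carry_out", "data": {
  "motion": [0,0,0,0,0,0,0.325,0,0,0,0,0,0,0.32,0,0,0,0,0,0,0.32]
}}

```text
time_s: 12.5
eef_pos: [0.4669, 0.1711, 0.2922]
eef_rot: [-0.162, -0.683, -0.16, 0.694]
wrist_force: [0.7, 0.3, -1.4]
opening: 0.339
```

```bash
python3 t.py
```

```text
scene paddle_dowel 0.73 [0.4672 0.1716 0.3443]
0.33642168821203006 [0.46687168 0.17106175 0.29218902] 12.65
```

```bash
python3 t.py
```

```text
scene paddle_dowel 0.74 [0.467  0.17   0.3458]
scene paddle_tip 0.97 [0.6487 0.2585 0.332 ]
0.3451014999568476 [0.46688359 0.17104813 0.2921717 ] 12.8
```

{"op": "carry_out", "data": {
  "motion": [0,0,0,0,0,0,0.315,0,0,0,0,0,0,0.31,0,0,0,0,0,0,0.31]
}}

```text
time_s: 13.1
eef_pos: [0.4669, 0.1711, 0.2922]
eef_rot: [-0.162, -0.683, -0.16, 0.694]
wrist_force: [-0.8, 0.4, -0.8]
opening: 0.347
```

```bash
python3 t.py
```

```text
scene paddle_dowel 0.97 [0.4679 0.171  0.3466]
scene paddle_tip 0.62 [0.6493 0.2582 0.3307]
0.3468134244758718 [0.46688256 0.17105887 0.29220573] 13.25
```

{"op": "carry_out", "data": {
  "motion": [0,0,0,0,0,0,0.305,0,0,0,0,0,0,0.305]
}}

```text
time_s: 13.45
eef_pos: [0.4671, 0.1711, 0.2923]
eef_rot: [-0.162, -0.683, -0.16, 0.694]
wrist_force: [-0.2, 0.6, -0.5]
opening: 0.349
```

```bash
python3 t.py
```

```text
scene paddle_dowel 0.59 [0.4646 0.1731 0.346 ]
scene paddle_tip 0.72 [0.594  0.2346 0.1973]
0.3467687562875288 [0.46688185 0.1710625  0.29219761] 13.6
```

It's swinging. I'll hold this light grip.

{"op": "carry_out", "data": {
  "motion": [0,0,0,0,0,0,0.305,0,0,0,0,0,0,0.305,0,0,0,0,0,0,0.305,0,0,0,0,0,0,0.305]
}}

```text
time_s: 14.0
eef_pos: [0.4669, 0.1711, 0.2922]
eef_rot: [-0.162, -0.683, -0.16, 0.694]
wrist_force: [-0.6, -1.0, 0.2]
opening: 0.349
```

```bash
python3 t.py; python3 t.py
```

```text
scene paddle_tip 0.58 [0.4332 0.1557 0.1398]
0.3499154016002617 [0.46689838 0.17106679 0.29219046] 14.15
scene paddle_tip 0.69 [0.4347 0.1531 0.1419]
0.3502846561788518 [0.46687501 0.17106106 0.29218945] 14.3
```

{"op": "carry_out", "data": {
  "motion": [0,0,0,0,0,0,0.301,0,0,0,0,0,0,0.301,0,0,0,0,0,0,0.301]
}}

```text
time_s: 14.6
eef_pos: [0.4669, 0.1711, 0.2922]
eef_rot: [-0.162, -0.683, -0.16, 0.694]
wrist_force: [0.5, -0.4, -0.4]
opening: 0.349
```

```bash
python3 t.py; python3 t.py
```

```text
scene paddle_dowel 0.73 [0.4371 0.1554 0.1371]
scene paddle_tip 0.57 [0.4342 0.1569 0.1382]
0.35080394224481853 [0.46687948 0.17106107 0.29217631] 14.75
scene paddle_tip 0.83 [0.4364 0.1572 0.1406]
0.3504425063854299 [0.46687414 0.1710557  0.29217806] 14.9
```

About 9–10° past vertical. That's within limits, so I'll clamp and then correct the rest by tilting the tool.

{"op": "carry_out", "data": {
  "motion": [0,0,0,0,0,0,1,0,0,0,0,0,0,1,0,0,0,0,0,0,1,0,0,0,0,0,0,1,0,0,0,0,0,0,1,0,0,0,0,0,0,1]
}}

```text
time_s: 15.5
eef_pos: [0.4669, 0.1711, 0.2922]
eef_rot: [-0.162, -0.683, -0.16, 0.694]
wrist_force: [0.3, -0.2, -0.7]
opening: 0.33
```

```bash
python3 - <<'E'
from h import *
a=look('scene',['paddle_dowel','paddle_tip'],'s6.png')[0]; b=look('wrist',['paddle_dowel','paddle_tip','holder_mouth'],'w6.png')[0]
look('top',['holder_mouth'],'t6.png')
print(ctrl.get_obs()['opening'],np.round(T(),4))
# holder rim from top
im=cv2.imread('pics/top1.png'); c=im[140:195,325:400]; d=im[:1]
e=a[0:200,190:457]; e=cv2.resize(e,(400,300))
cv2.imwrite('pics/c6.png',np.hstack([e,cv2.resize(c,(400,300),interpolation=cv2.INTER_CUBIC)]))
E
```

```text
scene paddle_tip 0.82 [0.4356 0.1575 0.1424]
scene paddle_tip 0.43 [0.4377 0.1535 0.216 ]
wrist paddle_dowel 0.94 [0.4622 0.1658 0.3396]
wrist paddle_tip 0.86 [0.4375 0.1521 0.1389]
wrist holder_mouth 0.66 [0.4601 0.168  0.3366]
top holder_mouth 0.82 [ 0.6471 -0.2363  0.0839]
0.32810247481946314 [[-0.0147  0.4435 -0.8962  0.4669]
 [-0.0057 -0.8963 -0.4434  0.1711]
 [-0.9999 -0.0015  0.0157  0.2922]
 [ 0.      0.      0.      1.    ]]
```

View pics/c6.png

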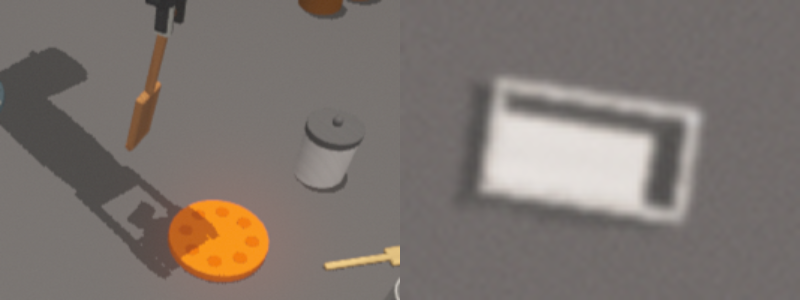

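The paddle hangs about 9° past vertical and is clamped. In the right half, the holder's rim corners are at roughly (495,78), (702,108), (687,222) and (478,192). I'll back-project them to z = 0.085.

```bash
python3 - <<'E'
from h import *
P=pose('top')
c=np.array([bp((x-400)/5.333+324.6,y/5.4545+139.6,.085,'top',P) for x,y in [(495,78),(702,108),(687,222),(478,192)]])[:,:2]
print(c.round(4),'centre',c.mean(0).round(4)); 
for i in range(4):
    d=c[(i+1)%4]-c[i]; print(np.linalg.norm(d).round(4),np.degrees(np.arctan2(d[1],d[0])).round(1))
E
```

```text
[[ 0.6786 -0.195 ]
 [ 0.6627 -0.2883]
 [ 0.6122 -0.2798]
 [ 0.6279 -0.1858]] centre [ 0.6453 -0.2372]
0.0946 -99.7
0.0513 170.5
0.0953 80.5
0.0515 -10.3
```

The rim comes out at 95 × 51 mm (92 × 50 expected), centred at (0.645, −0.237) with its long axis at −99.6°. Next is a +36° yaw about tool x, a +9° tilt about tool y, and a small raise.

{"op": "carry_out", "data": {
  "motion": [7.2,0,0,-0.005,0,0,1,7.2,0,0,-0.005,0,0,1,7.2,0,0,-0.005,0,0,1,7.2,0,0,-0.005,0,0,1,7.2,0,0,-0.005,0,0,1,0,4.5,0,0,0,0,1,0,4.5,0,0,0,0,1,0,0,0,0,0,0,1]
}}

```text
time_s: 16.75
eef_pos: [0.4678, 0.1708, 0.3176]
eef_rot: [-0.061, 0.753, -0.077, -0.65]
wrist_force: [-0.3, -0.1, -0.9]
opening: 0.33
```

```bash
python3 - <<'E'
from h import *
look('scene',['paddle_dowel','paddle_tip']); look('wrist',['paddle_dowel','paddle_tip'])
M=T();print(ctrl.get_obs()['opening'],np.round(M,4),ctrl.get_obs()['q'].round(2))
print(np.degrees(np.arctan2(M[1,1],M[0,1])), M[:3,:3].T@([.645-.467,-.238-.171,.0]))
E
```

```text
scene paddle_tip 0.81 [0.4574 0.1712 0.1626]
wrist paddle_dowel 0.94 [0.4548 0.1734 0.3647]
wrist paddle_tip 0.55 [0.4607 0.1724 0.1578]
0.32909075361221435 [[ 0.1395 -0.1971 -0.9704  0.4693]
 [-0.037  -0.9803  0.1938  0.17  ]
 [-0.9895  0.0088 -0.1441  0.3172]
 [ 0.      0.      0.      1.    ]] [ 0.15 -0.17  1.72 -0.06  1.46  1.92]
-101.36644127271559 [ 0.03995754  0.36588312 -0.25198797]
```

{"op": "carry_out", "data": {
  "motion": [-1.8,0,0,0.002,0.018,-0.013,1,0,0,0,0.004,0.036,-0.026,1,0,0,0,0.004,0.036,-0.026,1,0,0,0,0.004,0.036,-0.026,1,0,0,0,0.004,0.036,-0.026,1,0,0,0,0.004,0.036,-0.026,1,0,0,0,0.004,0.036,-0.026,1,0,0,0,0.004,0.036,-0.026,1,0,0,0,0.004,0.036,-0.026,1,0,0,0,0.003,0.025,-0.018,1]
}}

```text
time_s: 18.05
eef_pos: [0.6609, -0.2102, 0.314]
eef_rot: [-0.05, 0.751, -0.064, -0.656]
wrist_force: [0.1, 0.7, -0.2]
opening: 0.329
```

{"op": "carry_out", "data": {
  "motion": [0,0,0,0,0,0,1,0,0,0,0,0,0,1]
}}

```text
time_s: 18.25
eef_pos: [0.6613, -0.216, 0.3103]
eef_rot: [-0.052, 0.749, -0.065, -0.657]
wrist_force: [0.2, 0.2, -0.7]
opening: 0.328
```

```bash
cat > v.py <<'E'
from h import *
for i in range(2):
    a=look('scene',['paddle_dowel','paddle_tip','holder_mouth'],'s7.png')[0]; b=look('wrist',['paddle_dowel','paddle_tip','holder_mouth'],'w7.png')[0]
M=T();print(ctrl.get_obs()['opening'],np.round(M,4),ctrl.get_obs()['time_s'])
e=cv2.resize(a[120:336,80:368],(400,300)); cv2.imwrite('pics/c7.png',np.hstack([e,cv2.resize(b,(400,300))]))
E
python3 v.py
```

```text
scene paddle_tip 0.66 [ 0.6476 -0.2169  0.1527]
scene holder_mouth 0.57 [ 0.6409 -0.2393  0.084 ]
wrist paddle_dowel 0.63 [ 0.6448 -0.2128  0.3585]
wrist paddle_tip 0.57 [ 0.6514 -0.2146  0.153 ]
wrist holder_mouth 0.62 [ 0.6462 -0.2351  0.0865]
scene paddle_dowel 0.59 [ 0.651  -0.2125  0.3649]
scene paddle_tip 0.87 [ 0.6472 -0.2134  0.1557]
scene holder_mouth 0.97 [ 0.6408 -0.2383  0.0838]
wrist paddle_dowel 0.77 [ 0.647  -0.2142  0.3592]
wrist paddle_tip 0.97 [ 0.6487 -0.2136  0.1549]
wrist holder_mouth 0.64 [ 0.647  -0.2325  0.0857]
0.32395429451263635 [[ 0.1294 -0.1654 -0.9777  0.6614]
 [-0.0302 -0.9862  0.1628 -0.215 ]
 [-0.9911  0.0085 -0.1326  0.3117]
 [ 0.      0.      0.      1.    ]] 19.05
```

View pics/c7.png

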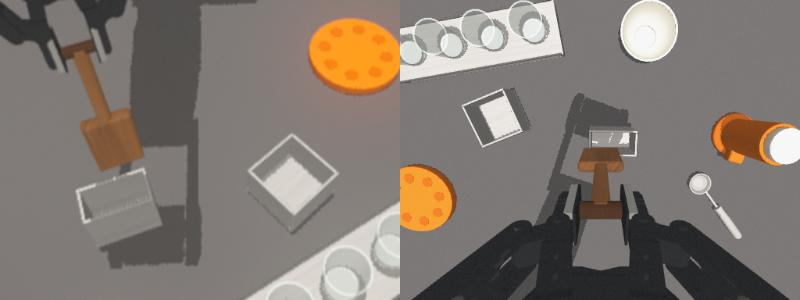

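Tip is at (0.648, −0.215, 0.154) and the holder centre at (0.644, −0.237). The blade stands vertical, its width along the slot. I'll shift 22 mm along tool y, lower to just above the mouth, and check.

{"op": "carry_out", "data": {
  "motion": [0,0,0,0,0.012,0,1,0,0,0,0,0.01,0,1,0,0,0,0.02,0,0.0027,1,0,0,0,0.02,0,0.0027,1,0,0,0,0,0,0,1,0,0,0,0,0,0,1]
}}

```text
time_s: 19.65
eef_pos: [0.6571, -0.2433, 0.2719]
eef_rot: [-0.052, 0.75, -0.067, -0.656]
wrist_force: [0.2, 0.1, 0.4]
opening: 0.331
```

```bash
python3 v.py
```

```text
scene paddle_dowel 0.94 [ 0.6464 -0.2411  0.3249]
scene paddle_tip 0.63 [ 0.645  -0.2442  0.1175]
scene holder_mouth 0.79 [ 0.6382 -0.2406  0.0862]
wrist paddle_dowel 0.74 [ 0.6439 -0.2426  0.3198]
wrist paddle_dowel 0.33 [ 0.6413 -0.2385  0.1879]
wrist paddle_tip 0.91 [ 0.645  -0.2413  0.1118]
wrist paddle_tip 0.16 [ 0.6425 -0.2359  0.0869]
wrist holder_mouth 0.89 [ 0.6455 -0.2374  0.0888]
scene paddle_dowel 0.71 [ 0.6466 -0.2393  0.3246]
scene paddle_tip 0.97 [ 0.6451 -0.2421  0.1158]
scene holder_mouth 0.94 [ 0.6433 -0.2387  0.0843]
wrist paddle_dowel 0.73 [ 0.6458 -0.2431  0.3174]
wrist paddle_tip 0.64 [ 0.6473 -0.2428  0.1148]
wrist holder_mouth 0.84 [ 0.6464 -0.2357  0.0874]
0.32971577996582996 [[ 0.1309 -0.1672 -0.9772  0.6572]
 [-0.0325 -0.9859  0.1644 -0.2424]
 [-0.9909  0.0102 -0.1344  0.2715]
 [ 0.      0.      0.      1.    ]] 20.45
```

View pics/c7.png

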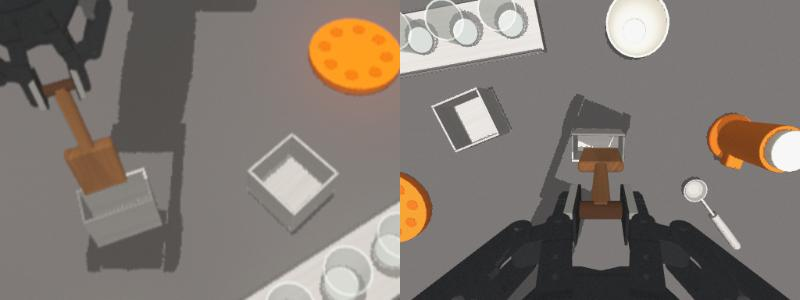

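{"op": "carry_out", "data": {
  "motion": [0,0,0,0,-0.005,0,1,0,0,0,0.02,0,0.0027,1,0,0,0,0.02,0,0.0027,1,0,0,0,0.02,0,0.0027,1,0,0,0,0.02,0,0.0027,1,0,0,0,0.018,0,0.0024,1,0,0,0,0,0,0,1,0,0,0,0,0,0,1]
}}

```text
time_s: 21.25
eef_pos: [0.6596, -0.2362, 0.1714]
eef_rot: [-0.051, 0.751, -0.066, -0.655]
wrist_force: [0.2, 0.6, -0.2]
opening: 0.331
```

```bash
python3 v.py
```

```text
scene paddle_dowel 0.8 [ 0.6498 -0.2331  0.2253]
scene holder_mouth 0.63 [ 0.643  -0.2406  0.084 ]
wrist paddle_dowel 0.56 [ 0.649  -0.2372  0.2209]
wrist paddle_dowel 0.44 [ 0.6465 -0.2343  0.0831]
wrist paddle_tip 0.57 [ 0.6521 -0.2392  0.0135]
wrist holder_mouth 0.87 [ 0.645  -0.2334  0.0892]
scene paddle_tip 0.89 [ 0.6468 -0.2385  0.0149]
scene holder_mouth 0.76 [ 0.6456 -0.2406  0.0847]
wrist paddle_dowel 0.8 [ 0.647  -0.2364  0.2208]
wrist paddle_tip 0.83 [ 0.6478 -0.2372  0.014 ]
wrist holder_mouth 0.8 [ 0.6462 -0.2367  0.0856]
0.3321849646139652 [[ 0.1338 -0.1666 -0.9769  0.6594]
 [-0.0332 -0.986   0.1636 -0.2364]
 [-0.9904  0.0105 -0.1375  0.1709]
 [ 0.      0.      0.      1.    ]] 22.05
```

View pics/c7.png

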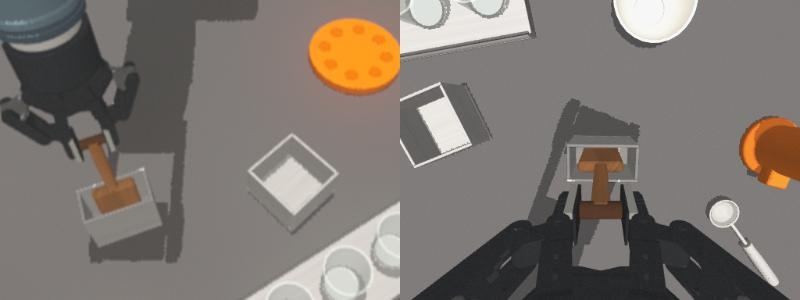

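The blade is inside the holder with the tip at z ≈ 0.014. I'll lower 8 mm more, open, and retract.

{"op": "carry_out", "data": {
  "motion": [0,0,0,0.004,0,0.0005,1,0,0,0,0.004,0,0.0005,1,0,0,0,0,0,0,1,0,0,0,0,0,0,0,0,0,0,0,0,0,-1,0,0,0,0,0,0,-1,0,0,0,0,0,0,-1,0,0,0,0,0,0,-1,0,0,0,0,0,0,-1,0,0,0,0,0,0,-1]
}}

```text
time_s: 23.05
eef_pos: [0.6599, -0.2368, 0.1628]
eef_rot: [-0.051, 0.752, -0.067, -0.654]
wrist_force: [-0.3, -0.6, -0.1]
opening: 1.003
```

{"op": "carry_out", "data": {
  "motion": [0,0,0,-0.01,0,0,-1,0,0,0,-0.02,0,0,-1,0,0,0,-0.03,0,0,-1,0,0,0,-0.03,0,0,-1,0,0,0,-0.03,0,0,-1,0,0,0,-0.03,0,0,-1,0,0,0,-0.02,0,0,-1,0,0,0,0,0,0,-1]
}}

```text
time_s: 23.85
eef_pos: [0.6352, -0.2304, 0.3423]
eef_rot: [-0.05, 0.752, -0.067, -0.654]
wrist_force: [-0.1, -0.3, 0.8]
opening: 1.002
```

```bash
python3 v.py
```

```text
scene paddle_dowel 0.82 [ 0.6788 -0.2431  0.2115]
scene holder_mouth 0.96 [ 0.6408 -0.2391  0.0848]
wrist paddle_dowel 0.6 [ 0.6774 -0.2439  0.2048]
wrist paddle_tip 0.61 [ 0.6472 -0.2363  0.0015]
wrist holder_mouth 0.68 [ 0.6463 -0.2345  0.0861]
scene paddle_dowel 0.74 [ 0.6794 -0.2429  0.2082]
scene holder_mouth 0.77 [ 0.6414 -0.2397  0.0837]
wrist paddle_dowel 0.63 [ 0.6777 -0.2443  0.2041]
wrist paddle_dowel 0.6 [ 0.6527 -0.236   0.079 ]
wrist paddle_tip 0.64 [ 0.6491 -0.2377  0.0011]
wrist holder_mouth 0.62 [ 0.6459 -0.2318  0.0881]
0.9981879367830042 [[ 0.1295 -0.1665 -0.9775  0.6341]
 [-0.0307 -0.986   0.1639 -0.2297]
 [-0.9911  0.0088 -0.1328  0.3369]
 [ 0.      0.      0.      1.    ]] 24.65
```

```bash
python3 -c "
from h import *
print(ctrl.hand_in())"
```

```text
the job is handed in; nothing more can be done
None
```

The paddle is standing blade down in the narrow steel holder, released, and I handed the job in at about 25 s. The hand-in gives no verdict.

**What I did:** I pinched the dowel and lifted the paddle level, with the dowel at about 0.345 m. I then loosened the grip in small steps until the blade swung down, stopping about 9° past vertical, and clamped it again. After turning and tilting the tool to line the blade up with the slot, I lowered it in, opened the gripper and backed off upward.

**Last checks (networks only):**
- **Paddle tip:** about (0.648, −0.237, 0.001), roughly 84 mm below the mouth and within a few mm of its centre. That height is slightly below the holder's 4 mm floor, which is within the 4 mm measuring error.
- **Dowel and lean:** the dowel reads about (0.678, −0.243, 0.206), a lean of 8–10°, and it did not move between repeated readings.
- **Gripper:** open, with the reported TCP at 0.337 m, well above the paddle.

**What disagreed or failed:**
- **Missed first grasp:** the real fingertips are about 35 mm behind the reported TCP. My first grasp closed empty above the dowel without moving it, and I corrected for this from the camera views.
- **No final picture:** I had used up the 12 views, so I could not look at the final state myself.

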